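# Make up a lock kit for a room safe

## Task

Make up the lock repair kit for one room safe: take four parts from the wooden turntable and set each in its own dish of the grey caddy, the steel handle knob in the large round dish, the long orange battery cover in the oblong dish, the flanged brass cylinder plug in the square dish and the green indicator lens in the small round dish. Each part should sit flat on the floor of its dish, the same way up as you found it. The square orange cover and the plain brass stub without a flange belong to another model: leave them standing where they are.

Things in the scene. Friction and masses are not known exactly. Their poses are not given: they have to be found in the camera images.
- knob_mid (a point): Steel safe handle knob: a round base 44 mm across and 14 mm high, with an upright grip bar 40 mm long, 13 mm wide and 20 mm high across its top, 34 mm high in all. The point is on its axis, half-way up (17 mm above its underside). x runs along the bar, z up. It stands on the turntable, a dark wooden disc 330 mm across, top 28 mm above the work surface, which does not turn.
- cover_mid (a point): Long orange plastic battery cover lying flat on the turntable, a rounded rectangular block 66 x 38 mm, 18 mm high. The point is at its centre, half-way up (9 mm). x runs along the 66 mm length, y along the 38 mm width, z up.
- plug_mid (a point): Brass cylinder plug standing on the turntable on its round foot flange (38 mm across, 6 mm high); the body above is 26 mm across; 42 mm high in all. The point is on its axis, half-way up (21 mm). z up.
- lens_mid (a point): Green glass indicator lens standing on the turntable on a steel collar (34 mm across, 5 mm high), the glass a 30 mm cylinder up to 18 mm with a domed top; 24 mm high in all. The point is on its axis, half-way up (12 mm). z up.
- plain_stub_mid (a point): Look-alike to leave on the turntable: plain brass cylinder without flange, 20 mm across, 34 mm high, standing. The point is at its centre, 17 mm up. The six loose parts stand in a ring of 112 mm radius, about 110 mm apart, round a black cell pack (32 mm wide, 38 mm high, not part of the job) in the middle of the turntable.
- square_cover_mid (a point): Look-alike to leave on the turntable: square orange plastic cover 38 x 38 mm, 18 mm high, lying flat. The point is at its centre, 9 mm up.
- dish_large_round: Large round dish, 76 mm across outside, 70 mm inside. White, 3 mm walls, 9 mm high, inner floor 3 mm above the origin (centre of the underside). Fixed in the caddy, a grey tray 226 x 222 mm, 16 mm high, that holds the four dishes two by two, about 100 mm apart, in any order; the caddy stands left or right, turned a little.
- dish_oblong: Oblong rectangular dish, 96 x 66 mm outside, 90 x 60 mm inside, its length along x. Otherwise as the large round dish: 3 mm walls, 9 mm high, inner floor 3 mm above the origin, which is the centre of the underside.
- dish_square: Square dish, 66 x 66 mm outside, 60 x 60 mm inside, sides along x and y. Otherwise as the large round dish: 3 mm walls, 9 mm high, inner floor 3 mm above the origin, which is the centre of the underside.
- dish_small_round: Small round dish, 58 mm across outside, 52 mm inside. Otherwise as the large round dish: 3 mm walls, 9 mm high, inner floor 3 mm above the origin, which is the centre of the underside.
Not all that is in view belongs to the job. What is shaped like the part that bears knob_mid but blue is not meant.

How it is judged:
At the end, for the whole second after the job is handed in: Knob, cover, plug and lens in their own dishes (centres within 15.5, 20, 18, 12.5 mm of the dish centre), flat on its floor (height within 3 mm, tilt under 0.1 rad), released and at rest; square cover and plain stub upright and within 20 mm of where they were (horizontal distance between knob_mid and dish_large_round below 0.0155 m and z of knob_mid in the frame of dish_large_round between 0.017 and 0.023 m and angle between each of knob_mid, cover_mid, plug_mid, lens_mid, plain_stub_mid, square_cover_mid's own z axis and vertical below 0.1 rad and linear speed of each of knob, cover, plug, lens below 0.02 m/s and horizontal distance between cover_mid and dish_oblong below 0.02 m and z of cover_mid in the frame of dish_oblong between 0.009 and 0.015 m and horizontal distance between plug_mid and dish_square below 0.018 m and z of plug_mid in the frame of dish_square between 0.021 and 0.027 m and horizontal distance between lens_mid and dish_small_round below 0.0125 m and z of lens_mid in the frame of dish_small_round between 0.012 and 0.018 m and distance of each of plain_stub_mid, square_cover_mid from where it was at the start of the episode below 0.02 m); the robot touches nothing.
It fails at once if the plain brass stub is moved from its place by more than 20 mm (distance of plain_stub_mid from where it was at the start of the episode above 0.02 m).
It fails at once if the square orange cover is moved from its place by more than 20 mm (distance of square_cover_mid from where it was at the start of the episode above 0.02 m).
It also fails if it takes over 109 s, if anything falls off the work surface, if the arm or the gripper's body presses on something with over 40 N, if the wrist force passes 120 N, or if a joint passes its speed limit or range.

## Robot

A 6-joint arm with a two-finger parallel gripper is mounted at the origin on the work surface. World frame = base frame: x ahead of the robot, y to its left, z up, the work surface at z = 0. Lengths are in m, angles in rad, forces in N, time in s.
With the tool pointing down it reaches from about 0.3 to 0.775 m from the base axis. Payload 14.6 kg.
Tool frame: the origin (TCP) lies on the centre line of the jaws, within the pads' length; the fingertips stand 25 mm ahead of it and the grasp point (between the pads) lies 6 mm ahead of it (ctrl.tip_reach is the distance from the TCP to the fingertips, in m); z points along the fingers, y is the line along which they close (so a half turn about z gives the same grasp; the last joint's range is limited). The gripper opens to 94 mm and grips with 3 to 60 N. Pads are 16 mm wide; open, the fingers measure 119 mm over their backs; the gripper's body (75 mm by 177 mm) begins 78 mm behind the grasp point.
Start: joints at [1.151, 0.3, 1.521, -0, 1.321, -0.067], TCP at [0.19, 0.516, 0.207] pointing down, gripper open.
Joint ranges: [-3.03, 3.03], [-0.79, 2.21], [0.23, 2.52], [-1.04, 4.18], [0, 3.07], [-2.55, 2.55]. Speed limits (rad/s): [2.22, 2.22, 2.57, 3.14, 3.14, 3.14].

## Interface

Orientations are given as [roll, pitch, yaw] about the fixed x, y, z axes, in that order (R = Rz(yaw) Ry(pitch) Rx(roll)).
In Python, from station import ctrl gives the robot as it stands. The module is installed in compiled form; this text tells all that it offers.
- The arm moves only by the tool apply_moves, never from a script. Its argument "deltas" is a list of rows, each a list of 7 numbers: the closure in counts, from 0 (fully open) to 255 (shut), then the shift along the world's x, y, z in cm, then the turn, a rotation vector about the world's x, y, z in rad. In form: [[jaw, tx, ty, tz, ax, ay, az], ...]. A call has 1 to 10 rows; each row shifts and turns the commanded pose from where the row before left it; what a row does not reach is not made up. A row lasts 1/10 s, in which the tool goes at most 50 mm and 8.59 degrees, less where a joint would pass 70% of its speed; a pose out of reach is approached as far as the arm can. A call with a gripper value outside its range is refused whole. The fingers move at their own pace and stop on an object; "grip_force" is the grip in N (left out, the last holds). Time passes only in rows, so rows that do not move let the fingers close. It gives the time, the measured TCP pose, the force, the opening and the grip force at its end, in the units of the state.
- ctrl.get_obs(): the state, without advancing time (a new reading comes with each control period).
- ctrl.camera(name): name is "scene" or "top" or "wrist"; returns a dict with "img" (400x640x3 uint8, red, green, blue), "K" (3x3 intrinsics, pixels), "k1" (the pictures are not rectified: a ray, as slopes to the right and down, at radius r is drawn at 1 + k1 r^2 times it, then the intrinsics apply), "pose" (4x4, takes a point from camera to world coordinates); the wrist camera has in their place "hand_eye" (4x4, takes a point from camera to tool coordinates, whose origin is the TCP and whose axes are the flange's). Camera axes: x right, y up, looking along -z (the intrinsics and any distortion apply to the point x, -y, -z); pixel columns grow to the right and rows downward; lengths in m; the calibration is good to about 2 mm. A picture is of the moment at which its call begins: read the wrist's pose just before it. There is no depth.
- ctrl.hand_in(): hands the job in; it is judged then, once.
The state is a dict: "time_s": time; "qpos": joint angles; "joint_vel": joint speeds; "tau": joint torques, N m; "ee_pos": TCP position; "eef_rot": TCP orientation; "force": force on the tool from outside, world axes, zero at the start; "moment": the same for the moment, N m; "grip_width": finger opening in m; "grip_force": force on a finger pad.
Only numpy, scipy, OpenCV 4.12 (cv2) and the standard library are available. Lean on these libraries where they do the work, as an engineer would, in place of code of your own. Each camera call takes 0.05 s, during which the arm holds its last target. There are 200 camera calls.

## Working session

There is one attempt and no reset: what is moved stays moved. The work goes in short steps, Python scripts to look and compute and a tool call to move; the robot and the scene stay as the last step left them, time stands still between calls to the robot, and variables do not carry over. Pictures are saved under pics/ and viewed, at most 14 in all, crops included, and the job is handed in when it is done.

Besides the shell and the picture viewer there is one more tool, called after ">>>" by a JSON object that holds its "name" and its "arguments", one argument or row to a line. apply_moves: Moves the arm, as the interface text tells. Its arguments: {"type":"object","properties":{"deltas":{"type":"array"},"grip_force":{"type":"number"}},"required":["deltas"]}

```bash
mkdir -p pics; cat > h.py <<'E'
import numpy as np, cv2
from station import ctrl
def cast(c,u,v,z):
    K=c["K"];k1=c["k1"];P=np.array(c["pose"])
    d=np.array([(u-K[0][2])/K[0][0],(v-K[1][2])/K[1][1]]);s=d.copy()
    for _ in range(20): s=d/(1+k1*(s@s))
    r=P[:3,:3]@np.array([s[0],-s[1],-1.]);o=P[:3,3]
    return o+r*(z-o[2])/r[2]
E
python3 - <<'E'
from h import *
import pickle
for n in("top","scene"):
    c=ctrl.camera(n);cv2.imwrite(f"pics/{n}0.png",c["img"][:,:,::-1]);pickle.dump(c,open(n+".pkl","wb"))
    print(n,np.round(c["pose"],3).tolist(),c["k1"])
o=ctrl.get_obs();print(o)
E
```

```text
top [[0.024, 0.986, -0.163, 0.283], [-0.999, 0.018, -0.037, -0.022], [-0.034, 0.164, 0.986, 1.097], [0.0, 0.0, 0.0, 1.0]] -0.09223832432550669
scene [[-0.529, -0.605, 0.596, 1.097], [0.849, -0.385, 0.363, 0.361], [0.01, 0.697, 0.717, 0.818], [0.0, 0.0, 0.0, 1.0]] -0.03912342562422121
{'time_s': 0.1, 'qpos': array([ 1.15142427e+00,  3.00417365e-01,  1.52149928e+00, -1.32880408e-05,
        1.32069172e+00, -6.66044364e-02]), 'joint_vel': array([-0.0014799 , -0.00021423, -0.00032879,  0.0005529 ,  0.00073706,
       -0.00104978]), 'tau': array([ 1.18039265e-03, -5.32644689e+01, -3.53288949e+01,  7.10073486e-02,
        2.34126515e-02,  6.34156237e-06]), 'ee_pos': array([0.18993975, 0.51592271, 0.20655041]), 'eef_rot': array([-3.14057834e+00, -5.47580411e-05,  2.78882830e+00]), 'force': array([-0.48701865,  0.16441471, -0.54027069]), 'moment': array([0.01119768, 0.00711576, 0.05186531]), 'grip_force': 0.0, 'grip_width': 0.09398246975676744}
```

View pics/top0.png

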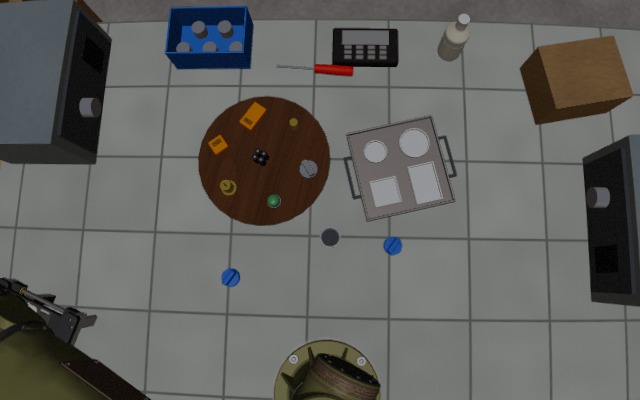

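View pics/scene0.png

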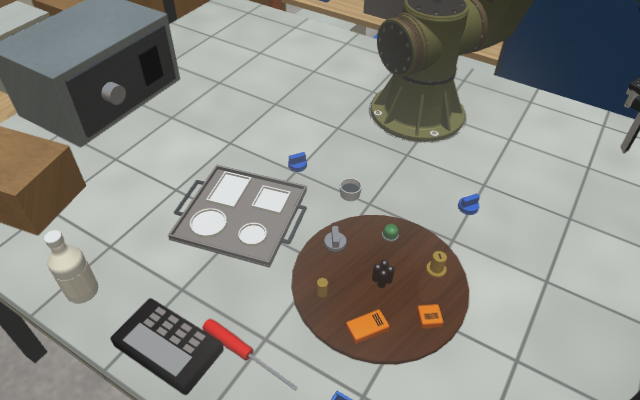

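Top view: the turntable is at (264,160). The parts are the knob (308,169), lens (274,201), flanged plug (228,187), long cover (253,116), square cover (218,144) and stub (294,123). The dishes are small round (375,152), large round (414,143), square (385,192) and oblong (425,184). The blue knobs at (393,245) and (230,277) and the knobs on the safe doors are not meant.

```bash
cat > m.py <<'E'
from h import *
import pickle
T=pickle.load(open("top.pkl","rb"));S=pickle.load(open("scene.pkl","rb"))
def comps(c,mask,roi,amin=15):
    m=np.zeros_like(mask,np.uint8);x0,y0,x1,y1=roi;m[y0:y1,x0:x1]=mask[y0:y1,x0:x1]
    n,l,s,ce=cv2.connectedComponentsWithStats(m.astype(np.uint8))
    return [(s[i,4],ce[i],(l==i).astype(np.uint8)) for i in range(1,n) if s[i,4]>=amin]
for nm,c,rt,rd in(("top",T,(195,95,335,225),(345,110,455,225)),("scene",S,(290,215,470,360),(165,160,310,270))):
    hsv=cv2.cvtColor(c["img"],cv2.COLOR_RGB2HSV);H,s,V=cv2.split(hsv)
    for k,m,roi,z in(("orange",(H>8)&(H<22)&(s>200)&(V>150),rt,.046),("yellow",(H>20)&(H<32)&(s>120)&(V>60),rt,.055),("green",(H>45)&(H<85)&(s>80),rt,.045),("steel",(s<60)&(V>70),rt,.048),("white",(V>190)&(s<30),rd,.012)):
        for a,ce,mm in comps(c,m,roi):
            ct=max(cv2.findContours(mm,0,2)[0],key=cv2.contourArea)
            w=np.array([cast(c,*p[0],z)[:2] for p in ct],np.float32)
            r=cv2.minAreaRect(w*1000)
            print(nm,k,a,np.round(ce,1),"w",np.round(cast(c,*ce,z)[:2],4),"rect",np.round(r[0],1),np.round(r[1],1),round(r[2],1))
E
python3 m.py; python3 - <<'E'
import cv2
im=cv2.imread('pics/top0.png')[90:260,190:465]
cv2.imwrite('pics/crop.png',cv2.resize(im,None,fx=2.9,fy=2.9,interpolation=cv2.INTER_CUBIC))
E
```

```text
top orange 20 [259.2 109.4] w [0.6742 0.1812] rect [674.4 180.6] [22.9 12.1] 59.1
top yellow 50 [293.2 122.2] w [0.6387 0.0946] rect [638.   93.8] [17.9 17.1] 2.2
top yellow 169 [227.5 186.8] w [0.4764 0.2461] rect [476.5 245.6] [40.3 33.6] 47.2
top green 117 [272.7 200. ] w [0.448  0.1375] rect [447.8 137.4] [28.3 26.6] 28.1
top steel 4917 [266.3 156.6] w [0.5534 0.1575] rect [551.9 168.5] [325.4 349.3] 1.1
top steel 246 [307.8 168.1] w [0.5266 0.056 ] rect [525.6  54.4] [41.7 40.9] 0.9
scene orange 37 [421.3 309.3] w [0.5833 0.2641] rect [586.7 264.1] [25.8 13.4] 0.3
scene orange 56 [374.9 314.2] w [0.6349 0.2003] rect [635.2 199. ] [15.9 32.3] 32.2
scene yellow 100 [439.5 256.5] w [0.4654 0.2472] rect [465.4 247.2] [21.2 24.9] 32.2
scene yellow 99 [435.1 270.6] w [0.5002 0.2531] rect [498.2 252.4] [26.6 34.5] 8.3
scene yellow 73 [321.9 282.3] w [0.6325 0.0916] rect [631.9  91.4] [17.3 17.9] 32.3
scene green 104 [390.9 228.9] w [0.4442 0.1369] rect [444.1 136.6] [26.1 23.4] 65.1
scene steel 2907 [307.5 290.9] w [0.6579 0.0772] rect [616.   94.4] [313.5 145.6] 32.5
scene steel 2788 
[... 672 characters left out ...]
scene white 558 [270.8 199.5] w [ 0.4806 -0.1312] rect [ 476.7 -134. ] [65.5 65.6] 14.0
scene white 44 [167.3 191. ] w [ 0.5821 -0.3395] rect [ 580.8 -337.2] [28.7 15.3] 43.5
scene white 20 [274.5 188. ] w [ 0.4471 -0.145 ] rect [ 447.1 -145.1] [ 2.2 44.6] 13.2
scene white 354 [171.9 208.2] w [ 0.6155 -0.2947] rect [ 617.2 -293.1] [102.5  36.4] 34.1
scene white 42 [185.1 205.1] w [ 0.5934 -0.2771] rect [ 593.  -277.1] [37.4  6.7] 13.8
scene white 695 [207.8 222.2] w [ 0.605  -0.2035] rect [ 603.4 -206.1] [70. 74.] 32.5
scene white 422 [252.1 233.7] w [ 0.5805 -0.1068] rect [ 578.8 -108.4] [53.7 56.7] 32.5
scene white 970 [182.5 256.4] w [ 0.7011 -0.1869] rect [ 706.7 -190.1] [67.3 98.3] 13.0
```

View pics/crop.png

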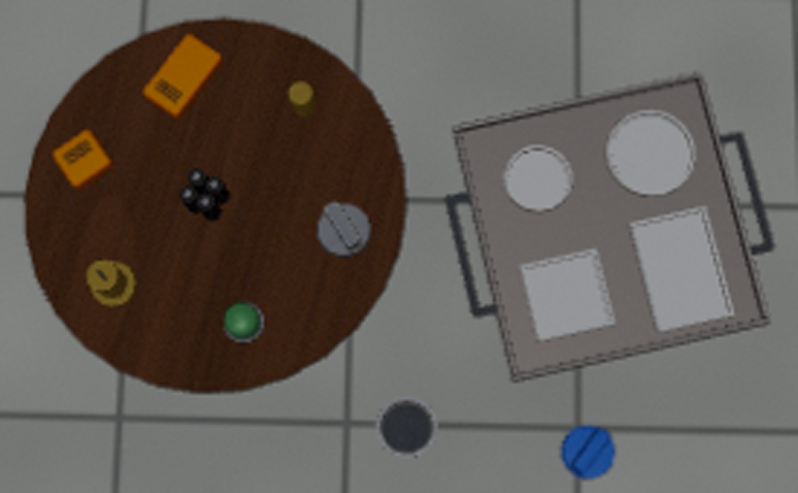

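The crop confirms it. The long cover is at crop (182,76) against the square one at (82,158), the flanged plug at (110,283) against the plain stub at (301,95), and the steel knob at (344,229) has its bar running down and to the right. The blue one at (588,452) is not meant. Next I refine the masks.

```bash
cat > m2.py <<'E'
from m import *
print("-----")
hsv=cv2.cvtColor(T["img"],cv2.COLOR_RGB2HSV);H,s,V=cv2.split(hsv)
def rect(c,mm,z):
    ct=max(cv2.findContours(mm,0,2)[0],key=cv2.contourArea)
    w=np.array([cast(c,*p[0],z)[:2] for p in ct],np.float32)
    return [np.round(q,1) for q in cv2.minAreaRect(w*1000)], np.round(np.sqrt(cv2.contourArea(w*1000)),1)
for k,m,roi,z in(("orange",(H>5)&(H<25)&(s>200)&(V>110),(195,95,280,160),.044),("white",(V>135)&(s<40),(345,110,455,225),.010)):
    for a,ce,mm in comps(T,cv2.morphologyEx(m.astype(np.uint8),3,np.ones((3,3))),roi,60): 
        ct=max(cv2.findContours(mm,0,2)[0],key=cv2.contourArea)
        print(k,a,np.round(ce,1),np.round(cast(T,*ce,z)[:2],4),*rect(T,mm,z))
# rim plane test: dish centres top vs scene at various z
for t,q in(((375,152),(252.1,233.7)),((413.5,143),(207.8,222.2))):
  for z in(0,.01,.02): print(z,np.round(cast(T,*t,z),4),np.round(cast(S,*q,z),4))
a,b=cast(T,190+326/2.9,90+207/2.9,.062),cast(T,190+360/2.9,90+248/2.9,.062)
print("bar",a,b,np.degrees(np.arctan2(*(b-a)[1::-1])))
print("top of stack",cast(T,228,187,.06))
E
python3 m2.py | sed -n '/-----/,$p'
```

```text
-----
orange 342 [252.7 114.8] [0.6607 0.1972] [array([659.7, 198.2]), array([37.4, 64.7]), np.float64(55.3)] 47.1
orange 195 [217.6 144.5] [0.5836 0.2804] [array([584.7, 280.9]), array([37.6, 36.8]), np.float64(35.9)] 35.3
white 654 [414.  142.3] [ 0.6059 -0.2044] [array([ 606.9, -204.6]), array([70.1, 72.8]), np.float64(89.6)] 62.9
white 385 [375.  150.8] [ 0.5823 -0.1072] [array([ 583.2, -107.3]), array([54. , 54.8]), np.float64(1.0)] 47.5
white 998 [424.8 182.4] [ 0.5044 -0.2299] [array([ 505. , -229.9]), array([95.1, 64.8]), np.float64(13.9)] 76.0
white 695 [385.3 191.1] [ 0.4807 -0.1329] [array([ 480.8, -133.2]), array([64.9, 65.2]), np.float64(14.1)] 62.7
0 [ 0.5819 -0.108   0.    ] [ 0.5729 -0.1137  0.    ]
0.01 [ 0.5792 -0.1073  0.01  ] [ 0.5793 -0.1079  0.01  ]
0.02 [ 0.5764 -0.1065  0.02  ] [ 0.5857 -0.1021  0.02  ]
0 [ 0.6071 -0.2049  0.    ] [ 0.5977 -0.212   0.    ]
0.01 [ 0.6041 -0.2032  0.01  ] [ 0.6038 -0.205   0.01  ]
0.02 [ 0.6012 -0.2016  0.02  ] [ 0.6099 -0.198   0.02  ]
bar [0.53933388 0.06825165 0.062     ] [0.50555385 0.0394797  0.062     ] -139.5774923900532
top of stack [0.47487624 0.24359694 0.06      ]
```

>>> {"name": "apply_moves", "arguments": {
  "deltas": [
    [80,2.85,-2.7,-0.3,0,0,0],
    [80,2.85,-2.7,-0.3,0,0,0],
    [80,2.85,-2.7,-0.3,0,0,0],
    [80,2.85,-2.7,-0.3,0,0,0],
    [80,2.85,-2.7,-0.3,0,0,0],
    [80,2.85,-2.7,-0.3,0,0,0],
    [80,2.85,-2.7,-0.3,0,0,0],
    [80,2.85,-2.7,-0.3,0,0,0],
    [80,2.85,-2.7,-0.3,0,0,0],
    [80,2.85,-2.6,-0.3,0,0,0]
  ],
  "grip_force": 15
}}

```text
time_s: 1.1
ee_pos: [0.4759, 0.2457, 0.1767]
eef_rot: [-3.141, -0.0, 2.789]
force: [-0.2, 0.8, -0.1]
grip_width: 0.0644
grip_force: 0.0
```

```bash
cat >> h.py <<'E'
from scipy.spatial.transform import Rotation as R
def wrist(name):
    o=ctrl.get_obs();c=ctrl.camera("wrist")
    P=np.eye(4);P[:3,:3]=R.from_euler("xyz",o["eef_rot"]).as_matrix();P[:3,3]=o["ee_pos"]
    c["pose"]=P@np.array(c["hand_eye"]);cv2.imwrite(f"pics/{name}.png",c["img"][:,:,::-1])
    import pickle;pickle.dump(c,open(name+".pkl","wb"))
    print(o["time_s"],o["ee_pos"],o["eef_rot"],o["grip_width"],np.round(c["pose"],3).tolist());return c
E
python3 -c "
from h import *
wrist('w1')"
```

```text
1.1 [0.47593507 0.24569814 0.17674246] [-3.14130374e+00 -3.02351569e-04  2.78865799e+00] 0.06444799382224528 [[0.347, -0.899, -0.269, 0.397], [0.938, 0.331, 0.102, 0.275], [-0.002, -0.287, 0.958, 0.355], [0.0, 0.0, 0.0, 1.0]]
```

View pics/w1.png

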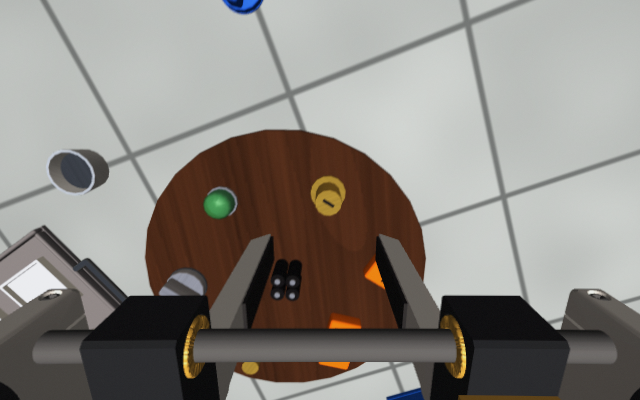

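The wrist view shows the plug at top (328,203) and flange (328,194), and the lens at (219,203), with its collar behind it.

```bash
python3 - <<'E'
from h import *
import pickle
c=pickle.load(open("w1.pkl","rb"))
print("plug",cast(c,328,203,.070),cast(c,328,194,.034),"lens",cast(c,219,204,.045),cast(c,221,201,.033))
T=pickle.load(open("top.pkl","rb"));print(cast(T,272.7,200,.045),cast(T,190+103/2.9,90+274/2.9,.07),cast(T,307.8,168.1,.042))
E
```

```text
plug [0.47939245 0.2475971  0.07      ] [0.48031284 0.24760417 0.034     ] lens [0.44823544 0.13790424 0.045     ] [0.44789026 0.13611036 0.033     ]
[0.44804409 0.13763205 0.045     ] [0.47894821 0.24733531 0.07      ] [0.52785413 0.05646291 0.042     ]
```

>>> {"name": "apply_moves", "arguments": {
  "deltas": [
    [80,0.15,0.1,-1.0,0,0,0],
    [80,0.15,0.1,-2.5,0,0,0],
    [80,0,0,-2.5,0,0,0],
    [80,0,0,-2.5,0,0,0],
    [80,0,0,-1.5,0,0,0],
    [80,0,0,-0.9,0,0,0],
    [150,0,0,0,0,0,0],
    [230,0,0,0,0,0,0],
    [230,0,0,0,0,0,0],
    [230,0,0,0,0,0,0]
  ],
  "grip_force": 20
}}

```text
time_s: 2.15
ee_pos: [0.4783, 0.2493, 0.0688]
eef_rot: [3.141, 0.001, 2.789]
force: [-0.3, -0.4, 0.4]
grip_width: 0.0358
grip_force: 0.0
```

>>> {"name": "apply_moves", "arguments": {
  "deltas": [
    [230,0,0,0,0,0,0],
    [230,0,0,0.5,0,0,0],
    [230,0,0,1.5,0,0,0],
    [230,0,0,3,0,0,0],
    [230,0,0,3,0,0,0]
  ]
}}

```text
time_s: 2.65
ee_pos: [0.4778, 0.249, 0.1491]
eef_rot: [-3.141, -0.001, 2.789]
force: [-0.3, -0.6, -1.9]
grip_width: 0.0247
grip_force: 20.0
```

>>> {"name": "apply_moves", "arguments": {
  "deltas": [
    [230,0,-3,0,0,0,0],
    [230,0,-4.2,0,0,0,0],
    [230,0,-4.2,0,0,0,0],
    [230,0,-4.2,0,0,0,0],
    [230,0,-4.2,0,0,0,0],
    [230,0.2,-4.2,0,0,0,0],
    [230,0,-4.2,0,0,0,0],
    [230,0,-4.2,0,0,0,0],
    [230,0,-3.8,0,0,0,0],
    [230,0,-2,0,0,0,0]
  ]
}}

```text
time_s: 3.65
ee_pos: [0.4797, -0.1355, 0.1485]
eef_rot: [-3.141, 0.0, 2.787]
force: [0.3, 0.4, -1.0]
grip_width: 0.0241
grip_force: 20.0
```

```bash
python3 -c "
from h import *
wrist('w2')"
```

```text
3.65 [ 0.47972554 -0.13549473  0.14846213] [-3.14135482e+00  4.73342523e-04  2.78678605e+00] 0.024071078785090717 [[0.348, -0.898, -0.269, 0.401], [0.937, 0.333, 0.102, -0.106], [-0.002, -0.288, 0.958, 0.327], [0.0, 0.0, 0.0, 1.0]]
```

View pics/w2.png

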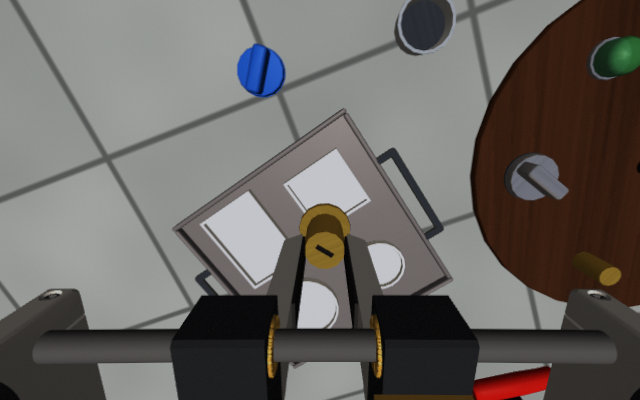

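The plug is held upright, with its top at (325,249) and flange at (325,222), just over the square dish near (330,190). Going down slowly, watching the force.

```bash
python3 - <<'E'
from h import *
import pickle
c=pickle.load(open("w2.pkl","rb"))
for z in(.10,.105,.11,.115,.12):print(z,cast(c,325,222,z)[:2])
print("top",[cast(c,325,249,z)[:2].round(4).tolist() for z in(.14,.145,.15)])
print("small dish",cast(c,381,263,.01),"knob",cast(c,533,178,.042), "sq",cast(c,331,149,.012),cast(c,285,191,.012),cast(c,371,194,.012))
E
```

```text
0.1 [ 0.48009776 -0.13551039]
0.105 [ 0.47834701 -0.1348598 ]
0.11 [ 0.47659626 -0.13420922]
0.115 [ 0.47484551 -0.13355864]
0.12 [ 0.47309476 -0.13290806]
top [[0.4839, -0.1369], [0.4816, -0.1361], [0.4794, -0.1352]]
small dish [ 0.57998371 -0.10494435  0.01      ] knob [0.52655815 0.05326328 0.042     ] sq [ 0.43950787 -0.11403349  0.012     ] [ 0.46383561 -0.17426917  0.012     ] [ 0.49830355 -0.0906987   0.012     ]
```

>>> {"name": "apply_moves", "arguments": {
  "deltas": [
    [230,0,0.2,-1.5,0,0,0],
    [230,0,0,-3,0,0,0],
    [230,0,0,-2.5,0,0,0],
    [230,0,0,-1.5,0,0,0],
    [230,0,0,-0.5,0,0,0],
    [230,0,0,-0.2,0,0,0],
    [230,0,0,0,0,0,0]
  ]
}}

```text
time_s: 4.4
ee_pos: [0.4804, -0.1308, 0.0567]
eef_rot: [3.142, 0.001, 2.789]
force: [0.1, 0.9, -0.2]
grip_width: 0.0242
grip_force: 20.0
```

>>> {"name": "apply_moves", "arguments": {
  "deltas": [
    [230,0,0,-0.2,0,0,0],
    [230,0,0,-0.2,0,0,0],
    [230,0,0,0,0,0,0]
  ]
}}

```text
time_s: 4.7
ee_pos: [0.48, -0.1309, 0.0521]
eef_rot: [-3.142, 0.0, 2.789]
force: [1.2, 0.4, -1.3]
grip_width: 0.0241
grip_force: 20.0
```

>>> {"name": "apply_moves", "arguments": {
  "deltas": [
    [230,0,0,-0.15,0,0,0],
    [230,0,0,0,0,0,0]
  ]
}}

```text
time_s: 4.9
ee_pos: [0.48, -0.1309, 0.0505]
eef_rot: [-3.142, -0.0, 2.789]
force: [0.4, 0.7, -0.2]
grip_width: 0.0244
grip_force: 20.0
```

>>> {"name": "apply_moves", "arguments": {
  "deltas": [
    [230,0,0,-0.15,0,0,0],
    [230,0,0,0,0,0,0]
  ]
}}

```text
time_s: 5.1
ee_pos: [0.4801, -0.1309, 0.049]
eef_rot: [3.142, 0.0, 2.789]
force: [-0.2, 0.2, -1.2]
grip_width: 0.0245
grip_force: 20.0
```

>>> {"name": "apply_moves", "arguments": {
  "deltas": [
    [230,0,0,-0.15,0,0,0],
    [230,0,0,0,0,0,0]
  ]
}}

```text
time_s: 5.3
ee_pos: [0.4805, -0.131, 0.0487]
eef_rot: [-3.142, 0.001, 2.789]
force: [-6.1, 0.9, 16.1]
grip_width: 0.0242
grip_force: 20.0
```

>>> {"name": "apply_moves", "arguments": {
  "deltas": [
    [230,0,0,-0.15,0,0,0],
    [230,0,0,0,0,0,0]
  ]
}}

```text
time_s: 5.5
ee_pos: [0.4811, -0.1313, 0.048]
eef_rot: [-3.142, 0.003, 2.789]
force: [-4.0, 1.5, 21.1]
grip_width: 0.0248
grip_force: 20.0
```

Contact at TCP z 0.0487. Releasing, then on to the lens.

>>> {"name": "apply_moves", "arguments": {
  "deltas": [
    [180,0,0,0.2,0,0,0],
    [130,0,0,0,0,0,0],
    [110,0,0,0,0,0,0],
    [110,0,0,0,0,0,0],
    [110,0,0,1,0,0,0],
    [110,0,0,3,0,0,0],
    [110,0,0,3.5,0,0,0],
    [110,0,0,2.5,0,0,0],
    [110,0,2,0,0,0,0],
    [110,0,3,0,0,0,0]
  ]
}}

```text
time_s: 6.5
ee_pos: [0.4803, -0.0812, 0.1495]
eef_rot: [3.141, 0.002, 2.787]
force: [-0.3, -0.1, -0.1]
grip_width: 0.0536
grip_force: 0.0
```

```bash
python3 -c "
from h import *
wrist('w3')"
```

```text
6.5 [ 0.48031337 -0.081158    0.14946562] [3.14143508e+00 2.06062290e-03 2.78682451e+00] 0.05362767719820955 [[0.348, -0.897, -0.271, 0.401], [0.937, 0.333, 0.103, -0.052], [-0.002, -0.29, 0.957, 0.327], [0.0, 0.0, 0.0, 1.0]]
```

View pics/w3.png

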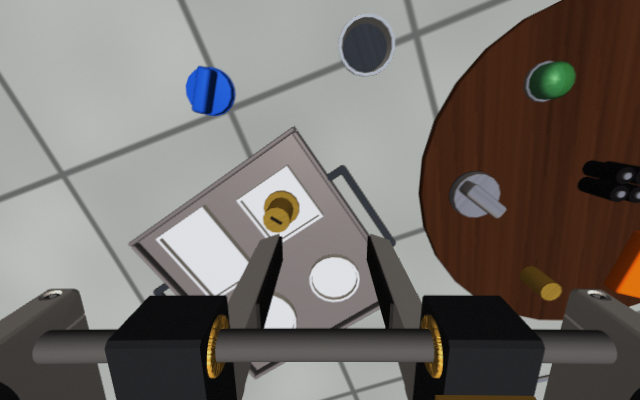

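The plug stands in the square dish at (280,208). Now the lens.

>>> {"name": "apply_moves", "arguments": {
  "deltas": [
    [110,-0.5,3.5,0,0,0,0],
    [110,-0.6,4.5,0,0,0,0],
    [110,-0.7,4.5,0,0,0,0],
    [110,-0.7,4.5,0,0,0,0],
    [110,-0.7,4.2,-1,0,0,0],
    [110,0,0.7,-2.5,0,0,0],
    [110,0,0,-2.5,0,0,0],
    [110,0,0,-1.8,0,0,0],
    [110,0,0,-1.0,0,0,0],
    [110,0,0,0,0,0,0]
  ]
}}

```text
time_s: 7.55
ee_pos: [0.4477, 0.1379, 0.0595]
eef_rot: [-3.141, -0.001, 2.789]
force: [-0.4, -0.7, 0.4]
grip_width: 0.0534
grip_force: 0.0
```

```bash
python3 - <<'E'
from h import *
import pickle
c=pickle.load(open("w3.pkl","rb"))
print("small dish",cast(c,334,277,.012),"knob",cast(c,477,196,.042),"bar ends",cast(c,467,187,.062),cast(c,498,211,.062),"plug",cast(c,281,209,.012))
E
```

```text
small dish [ 0.57868247 -0.10646828  0.012     ] knob [0.52700926 0.05602675 0.042     ] bar ends [0.50705063 0.04208393 0.062     ] [0.53847278 0.06295759 0.062     ] plug [ 0.48179076 -0.13181764  0.012     ]
```

>>> {"name": "apply_moves", "arguments": {
  "deltas": [
    [150,0,0,0.25,0,0,0],
    [230,0,0,0,0,0,0],
    [230,0,0,0,0,0,0],
    [230,0,0,0,0,0,0],
    [230,0,0,0,0,0,0],
    [230,0,0,0,0,0,0],
    [230,0,0,0.5,0,0,0],
    [230,0,0,2,0,0,0],
    [230,0,0,3,0,0,0],
    [230,0,0,3,0,0,0]
  ]
}}

```text
time_s: 8.55
ee_pos: [0.4478, 0.1381, 0.1488]
eef_rot: [-3.141, -0.001, 2.789]
force: [0.1, 0.8, 0.4]
grip_width: 0.0095
grip_force: 0.0
```

```bash
python3 -c "
from h import *
wrist('w4')"
```

```text
8.55 [0.44776991 0.13806709 0.14876037] [-3.14124065e+00 -5.13942076e-04  2.78878712e+00] 0.009504794426522434 [[0.346, -0.899, -0.268, 0.369], [0.938, 0.331, 0.102, 0.167], [-0.002, -0.287, 0.958, 0.327], [0.0, 0.0, 0.0, 1.0]]
```

View pics/w4.png

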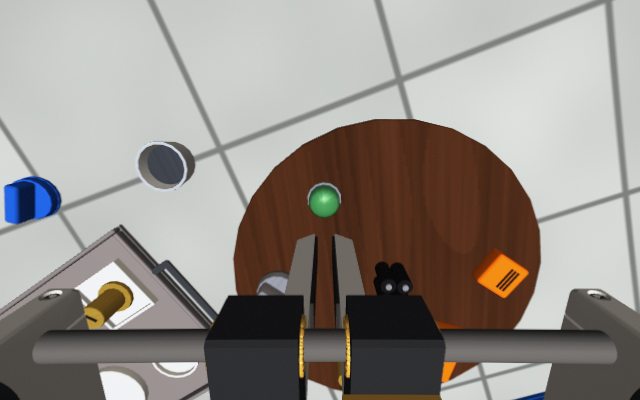

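The lens stands upright, still at its place (324,200), and the jaws closed on nothing, so it slipped. I retry lower and with more force.

```bash
python3 - <<'E'
from h import *
import pickle
c=pickle.load(open("w4.pkl","rb"))
hsv=cv2.cvtColor(c["img"],cv2.COLOR_RGB2HSV)
m=((hsv[...,0]>45)&(hsv[...,0]<85)&(hsv[...,1]>80)).astype(np.uint8);m[:150]=0;m[250:]=0
M=cv2.moments(m);u,v=M["m10"]/M["m00"],M["m01"]/M["m00"];print(u,v,cast(c,u,v,.043),cast(c,324,197,.033))
E
```

```text
323.702842377261 201.25839793281654 [0.44786396 0.13680394 0.043     ] [0.44663649 0.1375236  0.033     ]
```

>>> {"name": "apply_moves", "arguments": {
  "deltas": [
    [80,0,0,0,0,0,0],
    [80,0,0,0,0,0,0],
    [80,0,0,0,0,0,0],
    [80,0,0,0,0,0,0],
    [100,0,0,0,0,0,0]
  ],
  "grip_force": 40
}}

```text
time_s: 9.1
ee_pos: [0.4478, 0.1381, 0.147]
eef_rot: [-3.141, -0.001, 2.789]
force: [-0.3, 0.2, -0.4]
grip_width: 0.0456
grip_force: 0.0
```

>>> {"name": "apply_moves", "arguments": {
  "deltas": [
    [90,0,-0.05,-1,0,0,0],
    [90,0,0,-2.5,0,0,0],
    [90,0,0,-2.5,0,0,0],
    [90,0,0,-1.7,0,0,0],
    [90,0,0,-1.05,0,0,0],
    [90,0,0,0,0,0,0],
    [230,0,0,0,0,0,0],
    [230,0,0,0,0,0,0],
    [230,0,0,0,0,0,0],
    [230,0,0,0,0,0,0]
  ]
}}

```text
time_s: 10.1
ee_pos: [0.4483, 0.1377, 0.0605]
eef_rot: [3.141, 0.001, 2.789]
force: [0.0, 0.8, -0.2]
grip_width: 0.0321
grip_force: 0.0
```

>>> {"name": "apply_moves", "arguments": {
  "deltas": [
    [230,0,0,0,0,0,0],
    [230,0,0,0,0,0,0]
  ]
}}

```text
time_s: 10.3
ee_pos: [0.4481, 0.1376, 0.0602]
eef_rot: [3.142, 0.0, 2.789]
force: [0.2, -1.2, 0.8]
grip_width: 0.0162
grip_force: 0.0
```

```bash
python3 -c "
from h import *
wrist('w5')
c=ctrl.camera('scene');cv2.imwrite('pics/s5.png',cv2.resize(c['img'][180:330,300:480,::-1],None,fx=4,fy=4))"
```

```text
10.3 [0.44805909 0.13760257 0.06015896] [3.14154534e+00 1.61835376e-04 2.78879834e+00] 0.01615892521509008 [[0.346, -0.899, -0.269, 0.369], [0.938, 0.331, 0.102, 0.167], [-0.002, -0.288, 0.958, 0.238], [0.0, 0.0, 0.0, 1.0]]
```

View pics/w5.png

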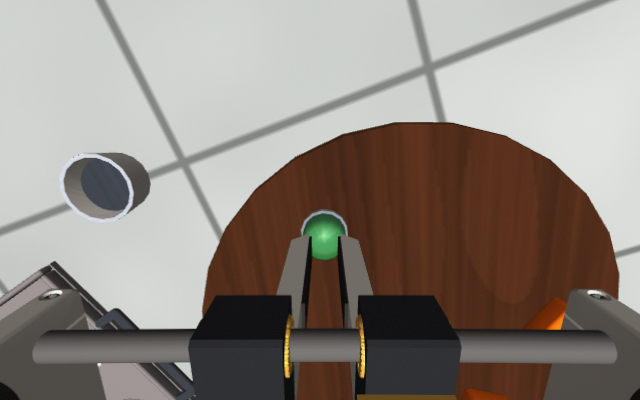

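View pics/s5.png

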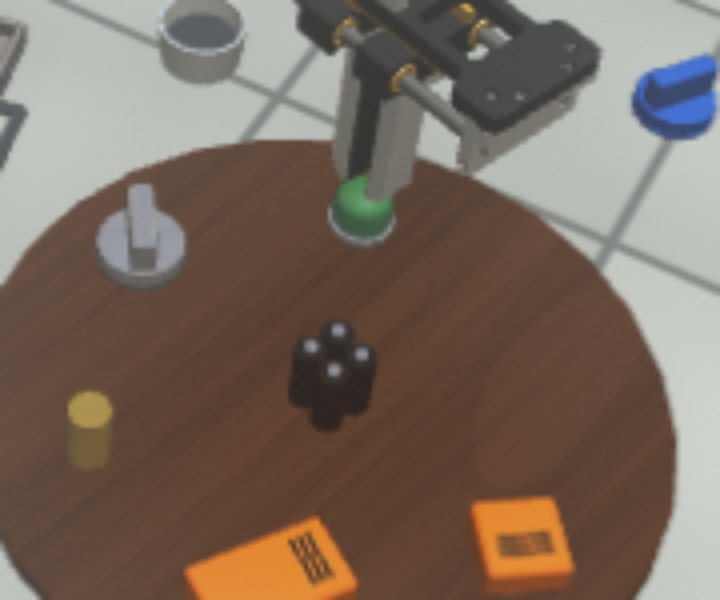

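The fingertips close around the top of the dome, higher than I assumed. I check ctrl.tip_reach.

```bash
python3 -c "
from h import *
import pickle
print(ctrl.tip_reach,[a for a in dir(ctrl) if a[0]!='_'])
c=pickle.load(open('w5.pkl','rb'))
for z in(.035,.045,.05,.055): print(z,cast(c,302,237,z)[:2],cast(c,347,237,z)[:2])
o=ctrl.get_obs();print(o['ee_pos'],o['grip_width'],o['force'])
"
```

```text
0.025 ['MotionError', 'camera', 'get_obs', 'hand_in', 'tip_reach']
0.035 [0.44525085 0.12138999] [0.45627676 0.15133351]
0.045 [0.44150364 0.12362594] [0.45198708 0.15209629]
0.05 [0.43963003 0.12474392] [0.44984225 0.15247768]
0.055 [0.43775642 0.12586189] [0.44769741 0.15285907]
[0.44805045 0.13762693 0.06008785] 0.010353814456569644 [-0.14795599 -0.103567    0.29495773]
```

```bash
python3 -c "
from h import *
import pickle
S=pickle.load(open('scene.pkl','rb'))
for z in(.03,.04,.05,.06,.07): print(z,cast(S,300+375/4,180+198/4,z)[:2],cast(S,300+410/4,180+187/4,z)[:2],cast(S,300+345/4,180+175/4,z)[:2])
print('lens top/base',[cast(S,300+362/4,180+225/4,z)[:2] for z in (.028,.033)],[cast(S,390.9,228.9,z)[:2] for z in(.03,.04,.05)])
"
```

```text
0.03 [0.42998388 0.13812916] [0.41375329 0.14994117] [0.42419966 0.11831984]
0.04 [0.43844378 0.14095189] [0.42241913 0.15261402] [0.43273295 0.1213939 ]
0.05 [0.44690368 0.14377461] [0.43108496 0.15528687] [0.44126624 0.12446796]
0.06 [0.45536359 0.14659733] [0.4397508  0.15795972] [0.44979954 0.12754202]
0.07 [0.46382349 0.14942005] [0.44841663 0.16063257] [0.45833283 0.13061609]
lens top/base [array([0.44792435, 0.13992605]), array([0.45203007, 0.14132247])] [array([0.4316342 , 0.13253665]), array([0.44007316, 0.13543033]), array([0.44851213, 0.13832401])]
```

By geometry the tips sit at about the reported TCP height, not 25 mm below it, so the plug was held only by its top. I open around the lens and touch the turntable gently to calibrate the tip height.

>>> {"name": "apply_moves", "arguments": {
  "deltas": [
    [80,0,0,0,0,0,0],
    [80,0,0,0,0,0,0],
    [80,0,0,0,0,0,0],
    [80,0,0,0,0,0,0],
    [80,0,0,0,0,0,0],
    [80,0,0,-0.3,0,0,0],
    [80,0,0,-0.3,0,0,0],
    [80,0,0,-0.2,0,0,0],
    [80,0,0,0,0,0,0]
  ]
}}

```text
time_s: 11.3
ee_pos: [0.4478, 0.1376, 0.0516]
eef_rot: [-3.141, -0.001, 2.789]
force: [-0.2, -0.0, -0.3]
grip_width: 0.0641
grip_force: 0.0
```

>>> {"name": "apply_moves", "arguments": {
  "deltas": [
    [80,0,0,-0.3,0,0,0],
    [80,0,0,-0.3,0,0,0],
    [80,0,0,-0.2,0,0,0],
    [80,0,0,0,0,0,0]
  ]
}}

```text
time_s: 11.7
ee_pos: [0.4479, 0.1376, 0.0437]
eef_rot: [-3.141, -0.0, 2.789]
force: [-0.6, -0.0, -0.1]
grip_width: 0.0644
grip_force: 0.0
```

```bash
python3 -c "
from h import *
a=wrist('w6')['img'][180:300,240:410,::-1]
c=ctrl.camera('scene');b=c['img'][195:260,345:437,::-1]
f=lambda q:cv2.resize(q,(560,395),interpolation=2)
cv2.imwrite('pics/c6.png',cv2.resize(np.hstack([f(a),f(b)]),(800,282)))"
```

```text
11.7 [0.44787673 0.13758324 0.04370545] [-3.14132336e+00 -4.55765763e-04  2.78876489e+00] 0.06437965770712115 [[0.346, -0.899, -0.269, 0.369], [0.938, 0.331, 0.102, 0.167], [-0.002, -0.287, 0.958, 0.222], [0.0, 0.0, 0.0, 1.0]]
```

View pics/c6.png

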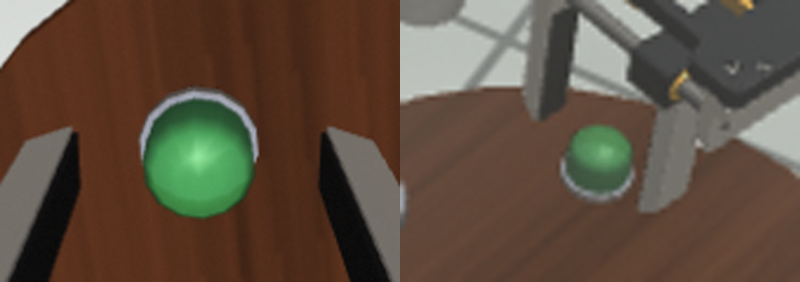

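At TCP 0.0437 the tips still hang clear on both sides of the lens. Continuing down in small steps to contact.

>>> {"name": "apply_moves", "arguments": {
  "deltas": [
    [80,0,0,-0.2,0,0,0],
    [80,0,0,-0.15,0,0,0],
    [80,0,0,0,0,0,0]
  ]
}}

```text
time_s: 12.1
ee_pos: [0.4479, 0.1376, 0.0403]
eef_rot: [-3.141, -0.0, 2.789]
force: [0.6, 0.0, -0.3]
grip_width: 0.0642
grip_force: 0.0
```

>>> {"name": "apply_moves", "arguments": {
  "deltas": [
    [80,0,0,-0.15,0,0,0],
    [80,0,0,0,0,0,0]
  ]
}}

```text
time_s: 12.3
ee_pos: [0.448, 0.1376, 0.0389]
eef_rot: [-3.142, -0.0, 2.789]
force: [1.0, 0.2, -0.3]
grip_width: 0.0643
grip_force: 0.0
```

>>> {"name": "apply_moves", "arguments": {
  "deltas": [
    [80,0,0,-0.15,0,0,0],
    [80,0,0,0,0,0,0]
  ]
}}

```text
time_s: 12.5
ee_pos: [0.4479, 0.1376, 0.0374]
eef_rot: [-3.141, -0.0, 2.789]
force: [1.1, 0.4, -0.0]
grip_width: 0.0643
grip_force: 0.0
```

>>> {"name": "apply_moves", "arguments": {
  "deltas": [
    [80,0,0,-0.15,0,0,0],
    [80,0,0,0,0,0,0]
  ]
}}

```text
time_s: 12.7
ee_pos: [0.448, 0.1376, 0.0359]
eef_rot: [-3.141, -0.0, 2.789]
force: [1.0, -0.1, 0.1]
grip_width: 0.0644
grip_force: 0.0
```

>>> {"name": "apply_moves", "arguments": {
  "deltas": [
    [80,0,0,-0.15,0,0,0],
    [80,0,0,0,0,0,0]
  ]
}}

```text
time_s: 12.9
ee_pos: [0.4479, 0.1376, 0.0344]
eef_rot: [-3.141, -0.0, 2.789]
force: [-0.3, 0.9, -0.6]
grip_width: 0.0646
grip_force: 0.0
```

>>> {"name": "apply_moves", "arguments": {
  "deltas": [
    [80,0,0,-0.15,0,0,0],
    [80,0,0,0,0,0,0]
  ]
}}

```text
time_s: 13.1
ee_pos: [0.4479, 0.1376, 0.0329]
eef_rot: [-3.141, -0.0, 2.789]
force: [-0.4, -0.1, 0.1]
grip_width: 0.0645
grip_force: 0.0
```

>>> {"name": "apply_moves", "arguments": {
  "deltas": [
    [80,0,0,-0.15,0,0,0],
    [80,0,0,0,0,0,0]
  ]
}}

```text
time_s: 13.3
ee_pos: [0.448, 0.1376, 0.0314]
eef_rot: [-3.141, -0.0, 2.789]
force: [-1.3, -0.1, 0.2]
grip_width: 0.0646
grip_force: 0.0
```

>>> {"name": "apply_moves", "arguments": {
  "deltas": [
    [80,0,0,-0.15,0,0,0],
    [80,0,0,0,0,0,0]
  ]
}}

```text
time_s: 13.5
ee_pos: [0.448, 0.1376, 0.0299]
eef_rot: [-3.142, -0.0, 2.789]
force: [0.8, 0.9, -0.2]
grip_width: 0.0643
grip_force: 0.0
```

>>> {"name": "apply_moves", "arguments": {
  "deltas": [
    [80,0,0,-0.15,0,0,0],
    [80,0,0,0,0,0,0]
  ]
}}

```text
time_s: 13.7
ee_pos: [0.4482, 0.1377, 0.0297]
eef_rot: [3.141, 0.0, 2.789]
force: [-8.0, -2.0, 21.2]
grip_width: 0.0643
grip_force: 10.7
```

>>> {"name": "apply_moves", "arguments": {
  "deltas": [
    [80,0,0,-0.15,0,0,0],
    [80,0,0,0,0,0,0]
  ]
}}

```text
time_s: 13.9
ee_pos: [0.4483, 0.1376, 0.0296]
eef_rot: [3.141, 0.001, 2.789]
force: [-18.6, -4.1, 45.8]
grip_width: 0.0644
grip_force: 22.5
```

>>> {"name": "apply_moves", "arguments": {
  "deltas": [
    [80,0,0,-0.15,0,0,0],
    [80,0,0,0,0,0,0]
  ]
}}

```text
time_s: 14.1
ee_pos: [0.4484, 0.1377, 0.0294]
eef_rot: [3.141, 0.001, 2.789]
force: [-27.4, -7.2, 68.9]
grip_width: 0.0647
grip_force: 34.3
```

```bash
python3 -c "
from h import *
a=wrist('w7')['img'][180:300,240:410,::-1]
c=ctrl.camera('scene');b=c['img'][195:260,345:437,::-1]
f=lambda q:cv2.resize(q,(560,395),interpolation=2)
cv2.imwrite('pics/c7.png',cv2.resize(np.hstack([f(a),f(b)]),(800,282)))"
```

```text
14.1 [0.44844002 0.13766239 0.02936468] [3.14133217e+00 8.88969197e-04 2.78904083e+00] 0.06471075645495379 [[0.346, -0.898, -0.27, 0.369], [0.938, 0.331, 0.102, 0.167], [-0.002, -0.288, 0.958, 0.207], [0.0, 0.0, 0.0, 1.0]]
```

View pics/c7.png

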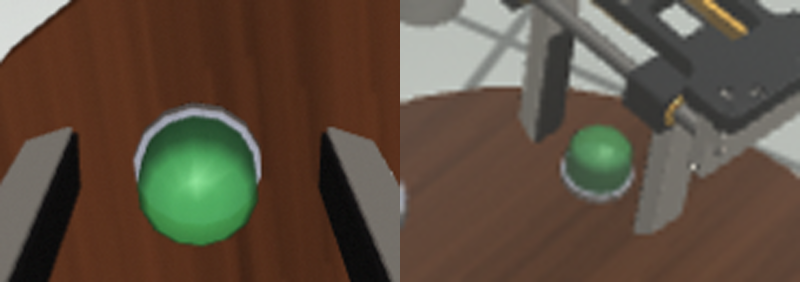

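The tips touch the table at TCP z 0.0298, so the tip is about 2 mm below the TCP. Raising 7 mm above the table and gripping the lens.

>>> {"name": "apply_moves", "arguments": {
  "deltas": [
    [80,0,0,0.6,0,0,0],
    [80,0,0,0.6,0,0,0],
    [150,0,0,0,0,0,0],
    [230,0,0,0,0,0,0],
    [230,0,0,0,0,0,0],
    [230,0,0,0,0,0,0],
    [230,0,0,0,0,0,0],
    [230,0,0,0,0,0,0]
  ],
  "grip_force": 25
}}

```text
time_s: 15.0
ee_pos: [0.448, 0.1376, 0.0374]
eef_rot: [-3.141, -0.0, 2.789]
force: [-0.5, 0.8, 0.3]
grip_width: 0.0287
grip_force: 25.0
```

>>> {"name": "apply_moves", "arguments": {
  "deltas": [
    [230,0,0,0.5,0,0,0],
    [230,0,0,2,0,0,0],
    [230,0,0,3,0,0,0],
    [230,0,0,2.5,0,0,0]
  ]
}}

```text
time_s: 15.4
ee_pos: [0.4481, 0.1376, 0.1191]
eef_rot: [3.141, 0.0, 2.789]
force: [0.2, -0.2, -0.2]
grip_width: 0.029
grip_force: 25.0
```

>>> {"name": "apply_moves", "arguments": {
  "deltas": [
    [230,1.2,-2.3,0,0,0,0],
    [230,1.9,-3.5,0,0,0,0],
    [230,1.9,-3.5,0,0,0,0],
    [230,1.9,-3.5,0,0,0,0],
    [230,1.9,-3.5,0,0,0,0],
    [230,1.9,-3.5,0,0,0,0],
    [230,1.5,-3,0,0,0,0],
    [230,1.0,-1.7,0,0,0,0],
    [230,0,0,-1.5,0,0,0],
    [230,0,0,-2.5,0,0,0]
  ]
}}

```text
time_s: 16.4
ee_pos: [0.5805, -0.1075, 0.0777]
eef_rot: [3.141, 0.002, 2.788]
force: [0.3, 0.1, -0.2]
grip_width: 0.0289
grip_force: 25.0
```

>>> {"name": "apply_moves", "arguments": {
  "deltas": [
    [230,0,0,-2.5,0,0,0],
    [230,0,0,-2,0,0,0],
    [230,0,0,-0.8,0,0,0],
    [230,0,0,0,0,0,0]
  ]
}}

```text
time_s: 16.8
ee_pos: [0.5793, -0.1067, 0.0235]
eef_rot: [-3.141, -0.002, 2.789]
force: [0.8, 1.0, -0.1]
grip_width: 0.0291
grip_force: 25.0
```

```bash
python3 -c "
from h import *
a=wrist('w8')['img'][180:380,200:440,::-1]
cv2.imwrite('pics/c8.png',cv2.resize(a,(600,500)))"
```

```text
16.8 [ 0.57927609 -0.10669397  0.02354132] [-3.14137896e+00 -2.08130669e-03  2.78929791e+00] 0.029118849973949444 [[0.346, -0.899, -0.267, 0.501], [0.938, 0.331, 0.101, -0.078], [-0.002, -0.286, 0.958, 0.202], [0.0, 0.0, 0.0, 1.0]]
```

View pics/c8.png

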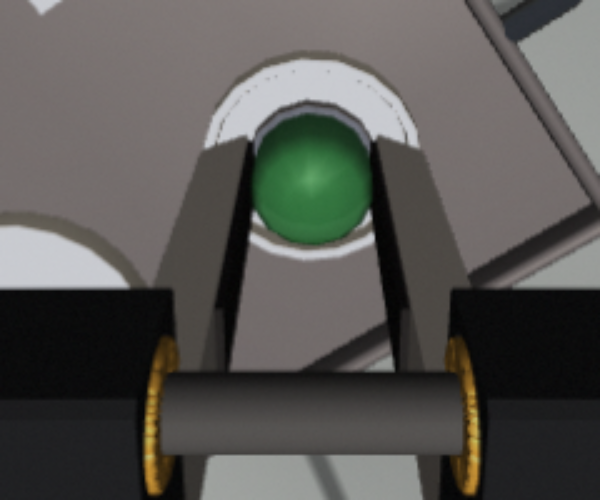

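The lens is centred over the small dish; the dish spans about (207–418, 55–258) in the crop and the lens is at (312,175). Lowering and releasing.

>>> {"name": "apply_moves", "arguments": {
  "deltas": [
    [230,0,0,-0.25,0,0,0],
    [230,0,0,-0.2,0,0,0],
    [230,0,0,0,0,0,0]
  ]
}}

```text
time_s: 17.15
ee_pos: [0.5801, -0.1074, 0.0203]
eef_rot: [3.142, 0.001, 2.789]
force: [1.0, 0.7, 0.1]
grip_width: 0.0291
grip_force: 25.0
```

>>> {"name": "apply_moves", "arguments": {
  "deltas": [
    [230,0,0,-0.1,0,0,0],
    [230,0,0,0,0,0,0]
  ]
}}

```text
time_s: 17.35
ee_pos: [0.5801, -0.1074, 0.0191]
eef_rot: [3.142, 0.0, 2.789]
force: [0.8, -0.5, -0.3]
grip_width: 0.0294
grip_force: 25.0
```

>>> {"name": "apply_moves", "arguments": {
  "deltas": [
    [230,0,0,-0.1,0,0,0],
    [230,0,0,0,0,0,0]
  ]
}}

```text
time_s: 17.55
ee_pos: [0.58, -0.1074, 0.0179]
eef_rot: [-3.142, -0.0, 2.789]
force: [0.3, 0.2, -1.0]
grip_width: 0.0293
grip_force: 25.0
```

>>> {"name": "apply_moves", "arguments": {
  "deltas": [
    [230,0,0,-0.1,0,0,0],
    [230,0,0,0,0,0,0]
  ]
}}

```text
time_s: 17.75
ee_pos: [0.5801, -0.1074, 0.0173]
eef_rot: [3.142, 0.0, 2.789]
force: [-0.1, 0.3, 2.2]
grip_width: 0.0292
grip_force: 25.0
```

>>> {"name": "apply_moves", "arguments": {
  "deltas": [
    [200,0,0,0.05,0,0,0],
    [140,0,0,0,0,0,0],
    [140,0,0,0,0,0,0],
    [140,0,0,0,0,0,0],
    [140,0,0,1,0,0,0],
    [140,0,0,3,0,0,0],
    [110,0,0,4,0,0,0],
    [110,0,0,4,0,0,0],
    [110,-0.8,2.5,1,0,0,0.12],
    [110,-0.8,2.5,0,0,0,0.12]
  ]
}}

```text
time_s: 18.75
ee_pos: [0.5647, -0.0573, 0.1506]
eef_rot: [-3.141, 0.004, 3.032]
force: [0.1, 0.0, -0.4]
grip_width: 0.0536
grip_force: 0.0
```

>>> {"name": "apply_moves", "arguments": {
  "deltas": [
    [110,-0.8,2.4,0,0,0,0.12],
    [110,-0.8,2.4,0,0,0,0.12],
    [110,-0.8,2.3,0,0,0,0.13],
    [110,-0.6,2.2,0,0,0,0.13],
    [110,-0.6,2,0,0,0,0.13],
    [110,-0.1,0,0,0,0,0.13],
    [110,0,0,0,0,0,0]
  ]
}}

```text
time_s: 19.45
ee_pos: [0.527, 0.0561, 0.1483]
eef_rot: [-3.141, 0.001, -2.491]
force: [0.2, 0.0, 0.2]
grip_width: 0.0534
grip_force: 0.0
```

```bash
python3 -c "
from h import *
wrist('w9')"
```

```text
19.45 [0.52698736 0.05607333 0.14834821] [-3.14106746e+00  6.87296092e-04 -2.49132227e+00] 0.05342064935356374 [[-0.605, -0.763, -0.229, 0.46], [0.796, -0.58, -0.171, 0.005], [-0.002, -0.286, 0.958, 0.326], [0.0, 0.0, 0.0, 1.0]]
```

View pics/w9.png

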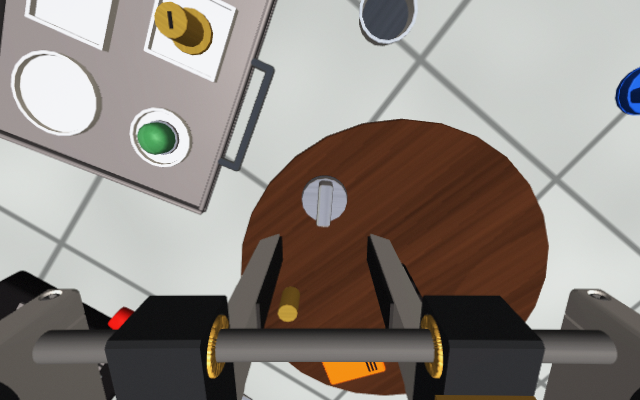

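The lens sits in its dish at (158,137). The knob bar runs (325,182)–(323,226), so it is nearly aligned with the jaws.

```bash
python3 -c "
from h import *
import pickle
c=pickle.load(open('w9.pkl','rb'))
a,b=cast(c,325,186,.062),cast(c,323,226,.062);print(a,b,(a+b)/2,np.degrees(np.arctan2(*(a-b)[1::-1])),'base',cast(c,325,200,.042))
L=cast(c,118,93,.01);print(cast(c,56,92,.013),'lens',cast(c,156,138,.03),'dish',cast(c,160,136,.0139))"
```

```text
[0.51128867 0.04448597 0.062     ] [0.54224961 0.06573067 0.062     ] [0.52676914 0.05510832 0.062     ] -145.54296268703703 base [0.52613815 0.05577209 0.042     ]
[ 0.6020052  -0.20541502  0.013     ] lens [ 0.57656985 -0.10472473  0.03      ] dish [ 0.57880398 -0.1085284   0.0139    ]
```

>>> {"name": "apply_moves", "arguments": {
  "deltas": [
    [110,0,-0.05,-1.5,0,0,-0.045],
    [110,0,0,-2.5,0,0,0],
    [110,0,0,-2.5,0,0,0],
    [110,0,0,-2.2,0,0,0],
    [110,0,0,-1.5,0,0,0],
    [110,0,0,0,0,0,0],
    [235,0,0,0,0,0,0],
    [245,0,0,0,0,0,0],
    [245,0,0,0,0,0,0],
    [245,0,0,0,0,0,0]
  ],
  "grip_force": 35
}}

```text
time_s: 20.5
ee_pos: [0.5273, 0.0551, 0.0462]
eef_rot: [-3.141, 0.001, -2.54]
force: [0.1, -0.4, 0.2]
grip_width: 0.0245
grip_force: 0.0
```

>>> {"name": "apply_moves", "arguments": {
  "deltas": [
    [245,0,0,0,0,0,0],
    [245,0,0,0,0,0,0],
    [245,0,0,0,0,0,0]
  ]
}}

```text
time_s: 20.8
ee_pos: [0.5271, 0.0552, 0.0458]
eef_rot: [-3.142, 0.0, -2.539]
force: [-0.9, 0.2, 4.4]
grip_width: 0.0127
grip_force: 35.0
```

>>> {"name": "apply_moves", "arguments": {
  "deltas": [
    [245,0,0,0.5,0,0,0],
    [245,0,0,2,0,0,0],
    [245,0,0,3,0,0,0],
    [245,0,0,3,0,0,0],
    [245,0.6,-2,0,0,0,-0.12],
    [245,0.8,-2.8,0,0,0,-0.12],
    [245,0.9,-3,0,0,0,-0.12],
    [245,0.9,-3,0,0,0,-0.12],
    [245,0.9,-3,0,0,0,-0.12],
    [245,0.9,-3,0,0,0,-0.12]
  ]
}}

```text
time_s: 21.8
ee_pos: [0.5771, -0.1141, 0.1306]
eef_rot: [3.142, -0.0, 3.019]
force: [-1.3, 0.5, -1.1]
grip_width: 0.0126
grip_force: 35.0
```

>>> {"name": "apply_moves", "arguments": {
  "deltas": [
    [245,0.9,-3,0,0,0,-0.12],
    [245,0.9,-3,0,0,0,-0.12],
    [245,0.7,-2.2,0,0,0,0],
    [245,0.3,-1,0,0,0,0],
    [245,0,0,-1,0,0,0],
    [245,0,0,-2.5,0,0,0],
    [245,0,0,-2.5,0,0,0],
    [245,0,0,-2.5,0,0,0],
    [245,0,0,-1,0,0,0],
    [245,0,0,0,0,0,0]
  ]
}}

```text
time_s: 22.8
ee_pos: [0.6042, -0.2037, 0.0341]
eef_rot: [3.141, -0.003, 2.785]
force: [0.5, 0.5, -2.1]
grip_width: 0.0126
grip_force: 35.0
```

```bash
python3 -c "
from h import *
a=wrist('w10')['img'][150:390,160:480,::-1]
cv2.imwrite('pics/c10.png',cv2.resize(a,(640,480)))"
```

```text
22.8 [ 0.60423964 -0.20366735  0.03408398] [ 3.14145260e+00 -2.86762673e-03  2.78486947e+00] 0.012637502716122842 [[0.35, -0.898, -0.266, 0.526], [0.937, 0.335, 0.101, -0.174], [-0.002, -0.285, 0.959, 0.212], [0.0, 0.0, 0.0, 1.0]]
```

View pics/c10.png

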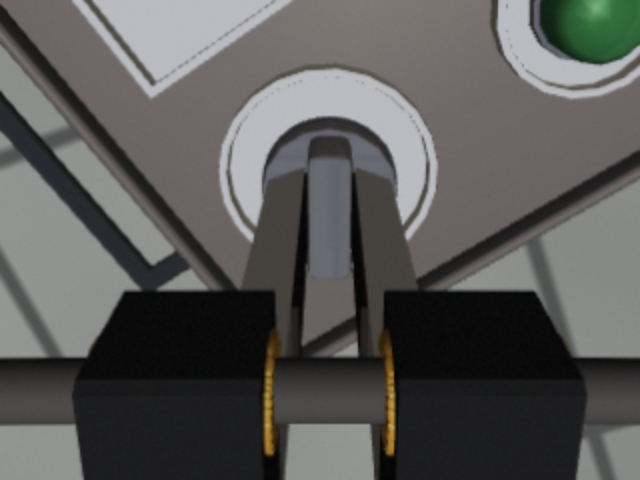

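The knob is centred in the large dish (dish about (220–437) with the knob at 330). Lowering.

>>> {"name": "apply_moves", "arguments": {
  "deltas": [
    [245,0,0,-0.4,0,0,0],
    [245,0,0,-0.25,0,0,0],
    [245,0,0,0,0,0,0]
  ]
}}

```text
time_s: 23.15
ee_pos: [0.6051, -0.2049, 0.0293]
eef_rot: [3.142, 0.0, 2.784]
force: [-0.3, -0.1, -1.4]
grip_width: 0.0124
grip_force: 35.0
```

>>> {"name": "apply_moves", "arguments": {
  "deltas": [
    [245,0,0,-0.15,0,0,0],
    [245,0,0,0,0,0,0]
  ]
}}

```text
time_s: 23.35
ee_pos: [0.605, -0.2049, 0.0276]
eef_rot: [-3.142, 0.0, 2.784]
force: [0.4, 0.4, -0.7]
grip_width: 0.0128
grip_force: 35.0
```

>>> {"name": "apply_moves", "arguments": {
  "deltas": [
    [245,0,0,-0.15,0,0,0],
    [245,0,0,0,0,0,0]
  ]
}}

```text
time_s: 23.55
ee_pos: [0.605, -0.2049, 0.0259]
eef_rot: [3.142, -0.0, 2.784]
force: [0.2, -0.1, -2.0]
grip_width: 0.0127
grip_force: 35.0
```

>>> {"name": "apply_moves", "arguments": {
  "deltas": [
    [245,0,0,-0.1,0,0,0],
    [245,0,0,0,0,0,0]
  ]
}}

```text
time_s: 23.75
ee_pos: [0.6051, -0.2049, 0.0258]
eef_rot: [-3.142, 0.0, 2.784]
force: [-3.6, 0.6, 5.6]
grip_width: 0.0126
grip_force: 35.0
```

>>> {"name": "apply_moves", "arguments": {
  "deltas": [
    [200,0,0,0.05,0,0,0],
    [180,0,0,0,0,0,0],
    [180,0,0,0,0,0,0],
    [180,0,0,0,0,0,0],
    [180,0,0,1,0,0,0],
    [180,0,0,3,0,0,0],
    [130,0,0,4,0,0,0],
    [80,0,0,4,0,0,0],
    [80,0.5,3.5,0.5,0,0,-0.05],
    [80,0.5,4.2,0,0,0,-0.05]
  ]
}}

```text
time_s: 24.75
ee_pos: [0.6156, -0.1283, 0.1533]
eef_rot: [3.141, 0.004, 2.679]
force: [-0.6, -0.0, 0.0]
grip_width: 0.0562
grip_force: 0.0
```

>>> {"name": "apply_moves", "arguments": {
  "deltas": [
    [80,0.5,4.2,0,0,0,-0.05],
    [80,0.5,4.2,0,0,0,-0.05],
    [80,0.5,4.2,0,0,0,-0.05],
    [80,0.5,4.2,0,0,0,0],
    [80,0.5,4.2,0,0,0,0],
    [80,0.5,4.2,0,0,0,0],
    [80,0.5,4.2,0,0,0,0],
    [80,0.5,2.2,0,0,0,0],
    [80,0.5,1,0,0,0,0],
    [80,0,0,0,0,0,0]
  ]
}}

```text
time_s: 25.75
ee_pos: [0.6603, 0.1987, 0.1507]
eef_rot: [3.141, 0.0, 2.535]
force: [0.1, -0.2, -0.9]
grip_width: 0.0644
grip_force: 0.0
```

```bash
python3 -c "
from h import *
c=wrist('w11')
hsv=cv2.cvtColor(c['img'],cv2.COLOR_RGB2HSV);H,s,V=cv2.split(hsv)
m=((H>5)&(H<25)&(s>200)&(V>90)).astype(np.uint8);m[290:]=0
for k in cv2.findContours(m,0,2)[0]:
  if cv2.contourArea(k)>200:
    w=np.array([cast(c,*p[0],.046)[:2] for p in k],np.float32)*1000
    print(k.reshape(-1,2).min(0),k.reshape(-1,2).max(0),cv2.minAreaRect(w))
"
```

```text
25.75 [0.66026825 0.19872395 0.15069796] [3.14145311e+00 1.46139407e-04 2.53488313e+00] 0.06444158300817573 [[0.571, -0.786, -0.236, 0.591], [0.821, 0.546, 0.166, 0.247], [-0.002, -0.288, 0.958, 0.329], [0.0, 0.0, 0.0, 1.0]]
[302 164] [343 232] ((657.5995483398438, 197.88955688476562), (38.14936447143555, 67.26998901367188), 55.20412063598633)
[325  49] [379 107] ((584.4117431640625, 279.3856201171875), (37.91822814941406, 38.44154357910156), 36.52568054199219)
```

View pics/w11.png

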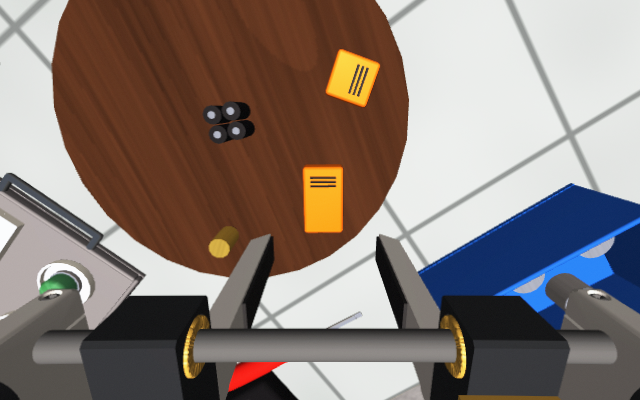

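The long cover is at (323,199), square to the jaws; the stub (222,242) and the square cover (353,78) are clear of the fingers. Descending.

>>> {"name": "apply_moves", "arguments": {
  "deltas": [
    [80,-0.2,-0.05,-1.5,0,0,0],
    [80,0,0,-3,0,0,0],
    [80,0,0,-3,0,0,0],
    [80,0,0,-2.5,0,0,0],
    [80,0,0,-1.2,0,0,0],
    [80,0,0,0,0,0,0],
    [150,0,0,0,0,0,0],
    [200,0,0,0,0,0,0],
    [200,0,0,0,0,0,0],
    [200,0,0,0,0,0,0]
  ],
  "grip_force": 30
}}

```text
time_s: 26.8
ee_pos: [0.6584, 0.1977, 0.0394]
eef_rot: [3.141, 0.001, 2.534]
force: [-2.1, -1.0, 4.9]
grip_width: 0.038
grip_force: 30.0
```

>>> {"name": "apply_moves", "arguments": {
  "deltas": [
    [200,0,0,0,0,0,0],
    [200,0,0,0,0,0,0]
  ]
}}

```text
time_s: 27.0
ee_pos: [0.6584, 0.1977, 0.0394]
eef_rot: [3.141, 0.001, 2.534]
force: [-0.2, -0.8, 6.5]
grip_width: 0.0372
grip_force: 30.0
```

>>> {"name": "apply_moves", "arguments": {
  "deltas": [
    [200,0,0,0.5,0,0,0],
    [200,0,0,2,0,0,0],
    [200,0,0,3,0,0,0],
    [200,0,0,3,0,0,0],
    [200,0,0,1,0,0,0],
    [200,-0.8,-2.2,0,0,0,0.07],
    [200,-1.3,-3.6,0,0,0,0.08],
    [200,-1.3,-3.6,0,0,0,0.08],
    [200,-1.3,-3.6,0,0,0,0.08],
    [200,-1.3,-3.6,0,0,0,0.08]
  ]
}}

```text
time_s: 28.0
ee_pos: [0.597, 0.0304, 0.1326]
eef_rot: [-3.141, -0.001, 2.927]
force: [0.3, -0.4, -0.6]
grip_width: 0.0376
grip_force: 30.0
```

>>> {"name": "apply_moves", "arguments": {
  "deltas": [
    [200,-1.3,-3.6,0,0,0,0.08],
    [200,-1.3,-3.6,0,0,0,0.08],
    [200,-1.3,-3.6,0,0,0,0.08],
    [200,-1.3,-3.6,0,0,0,0.08],
    [200,-1.3,-3.6,0,0,0,0.08],
    [200,-1.3,-3.6,0,0,0,0.06],
    [200,-1.0,-3.0,0,0,0,0],
    [200,-0.5,-1.6,0,0,0,0],
    [200,0,0,0,0,0,0]
  ]
}}

```text
time_s: 28.9
ee_pos: [0.5044, -0.2316, 0.1329]
eef_rot: [3.141, -0.001, -2.902]
force: [0.3, 0.9, -0.3]
grip_width: 0.0377
grip_force: 30.0
```

>>> {"name": "apply_moves", "arguments": {
  "deltas": [
    [200,0,0.15,-1.5,0,0,0],
    [200,0,0,-3,0,0,0],
    [200,0,0,-3,0,0,0],
    [200,0,0,-2.3,0,0,0],
    [200,0,0,-0.7,0,0,0],
    [200,0,0,0,0,0,0]
  ]
}}

```text
time_s: 29.5
ee_pos: [0.5051, -0.2278, 0.0279]
eef_rot: [3.14, -0.001, -2.899]
force: [0.2, -0.2, -0.9]
grip_width: 0.0379
grip_force: 30.0
```

```bash
python3 -c "
from h import *
a=wrist('w12')['img'][110:390,120:520,::-1]
cv2.imwrite('pics/c12.png',cv2.resize(a,(640,448)))"
```

```text
29.5 [ 0.50507078 -0.2278474   0.02793042] [ 3.14039951e+00 -1.11814226e-03 -2.89861534e+00] 0.03785735971692075 [[-0.24, -0.93, -0.277, 0.424], [0.971, -0.23, -0.068, -0.248], [-0.001, -0.285, 0.958, 0.206], [0.0, 0.0, 0.0, 1.0]]
```

View pics/c12.png

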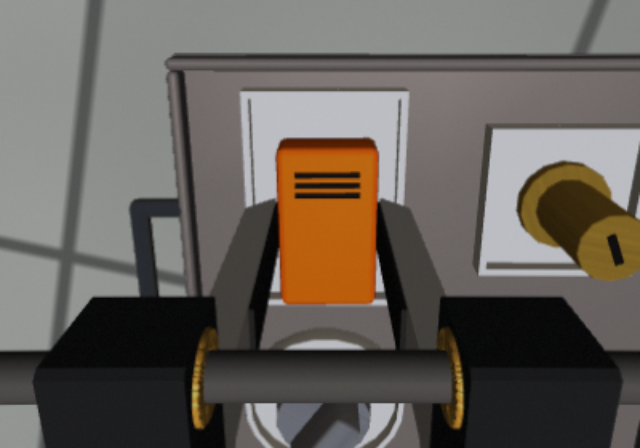

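The cover is aligned and centred over the oblong dish (dish centre x 325, cover 327). Lowering.

>>> {"name": "apply_moves", "arguments": {
  "deltas": [
    [200,0,0,-0.3,0,0,0],
    [200,0,0,-0.25,0,0,0],
    [200,0,0,-0.1,0,0,0],
    [200,0,0,0,0,0,0]
  ]
}}

```text
time_s: 29.95
ee_pos: [0.5051, -0.2289, 0.0222]
eef_rot: [-3.141, 0.0, -2.899]
force: [-0.3, -0.1, -0.5]
grip_width: 0.0379
grip_force: 30.0
```

>>> {"name": "apply_moves", "arguments": {
  "deltas": [
    [200,0,0,-0.12,0,0,0],
    [200,0,0,0,0,0,0]
  ]
}}

```text
time_s: 30.15
ee_pos: [0.505, -0.2289, 0.0208]
eef_rot: [3.142, -0.0, -2.9]
force: [-0.1, 0.3, -0.3]
grip_width: 0.0376
grip_force: 30.0
```

>>> {"name": "apply_moves", "arguments": {
  "deltas": [
    [200,0,0,-0.12,0,0,0],
    [200,0,0,0,0,0,0]
  ]
}}

```text
time_s: 30.35
ee_pos: [0.505, -0.2289, 0.0195]
eef_rot: [3.142, -0.0, -2.899]
force: [0.4, 0.3, -0.4]
grip_width: 0.0381
grip_force: 30.0
```

>>> {"name": "apply_moves", "arguments": {
  "deltas": [
    [200,0,0,-0.1,0,0,0],
    [200,0,0,0,0,0,0]
  ]
}}

```text
time_s: 30.55
ee_pos: [0.5051, -0.2289, 0.0194]
eef_rot: [-3.142, 0.0, -2.899]
force: [-4.4, 2.1, 10.1]
grip_width: 0.0372
grip_force: 30.0
```

Contact. Release and retreat, then a final look.

>>> {"name": "apply_moves", "arguments": {
  "deltas": [
    [160,0,0,0.05,0,0,0],
    [125,0,0,0,0,0,0],
    [125,0,0,0,0,0,0],
    [125,0,0,0,0,0,0],
    [125,0,0,1,0,0,0],
    [125,0,0,3,0,0,0],
    [125,0,0,4,0,0,0],
    [125,0,0,4,0,0,0],
    [125,-1,0,4,0,0,0],
    [125,-2,0,4,0,0,0]
  ]
}}

```text
time_s: 31.55
ee_pos: [0.4749, -0.2286, 0.2214]
eef_rot: [-3.141, 0.0, -2.899]
force: [-0.2, -0.1, 0.9]
grip_width: 0.0479
grip_force: 0.0
```

>>> {"name": "apply_moves", "arguments": {
  "deltas": [
    [125,-3,-2,2,0,0,0],
    [125,-3,-3,2,0,0,0],
    [125,-3,-3,0,0,0,0],
    [125,0,0,0,0,0,0]
  ]
}}

```text
time_s: 31.95
ee_pos: [0.3842, -0.3095, 0.2606]
eef_rot: [-3.138, -0.001, -2.91]
force: [-0.0, 0.1, -0.8]
grip_width: 0.0478
grip_force: 0.0
```

```bash
python3 -c "
from h import *
c=ctrl.camera('scene');b=c['img'][140:360,150:480,::-1]
cv2.imwrite('pics/c13.png',cv2.resize(b,(798,532),interpolation=2))
print(cast(c,321.9,282.3,.055))
h=cv2.cvtColor(c['img'],cv2.COLOR_RGB2HSV)
m=((h[...,0]>20)&(h[...,0]<32)&(h[...,1]>120)&(h[...,2]>60)).astype(np.uint8)
n,l,s,ce=cv2.connectedComponentsWithStats(m);print([(s[i,4],ce[i]) for i in range(1,n) if s[i,4]>30])"
```

```text
[0.63262298 0.0915907  0.055     ]
[(np.int32(53), array([270.52830189, 186.9245283 ])), (np.int32(46), array([271.80434783, 201.47826087])), (np.int32(74), array([321.95945946, 282.31081081]))]
```

View pics/c13.png

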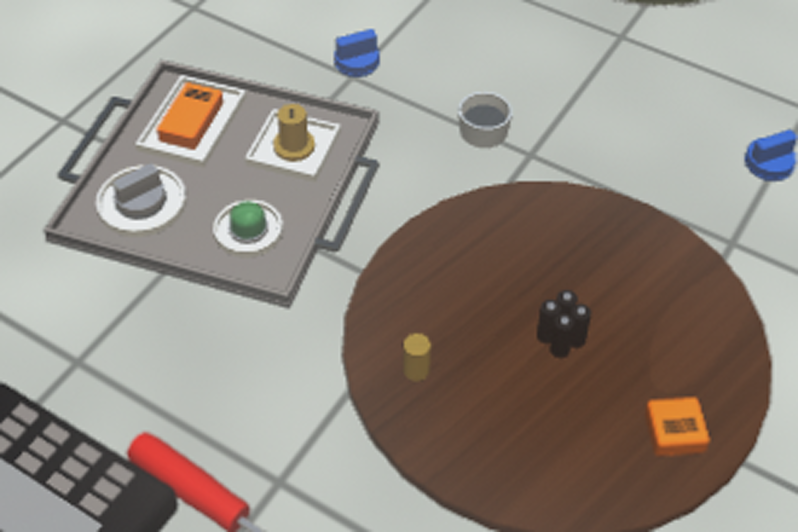

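All four parts sit flat and centred in their dishes: cover (190,115), plug (293,132), knob (140,192) and lens (248,222). The stub (417,357) and the square cover (680,425) have not moved. Handing in.

```bash
python3 -c "
from h import *
print(ctrl.hand_in())"
```

```text
the job is handed in; nothing more can be done
None
```

I handed the job in at about 32 s with the knob, long cover, flanged plug and lens flat in their own dishes, the stub and square cover untouched, and no verdict returned; I viewed 17 pictures against the allowed 14.

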